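Catch the sample pucks in the steel pan and put it on the balance

TASK

Pick up the steel pan by its handle, hold it off the bench under the mouth of the chute dispenser and push the spring paddle back with the pan's far wall, so that all four white pucks slide down the chute and are caught in the pan. Then set the pan with the pucks gently down, upright and centred, on the steel platform of the balance and let go. Leave the small glass jar and the hand-held meter where they are.

Things in the scene. Friction and masses are not known exactly. Their poses are not given: they have to be found in the camera images.
- pan_grip (a point): Point on the axis of the pan's straight bar handle, 60 mm from the pan's near wall, where it is well gripped. The bar is 14 mm wide (y), 14 mm high and 110 mm long, its axis 45 mm above the pan's underside. Axes: x from the handle to the pan's far wall, z up. This point lies 118 mm behind the pan's middle and 176 mm behind the outer face of its far wall.
- pan_mid (a point): Middle of the pan, 27.5 mm above its underside, 17.5 mm below the height of the handle's axis; same axes as pan_grip.
- pan: Open rectangular stainless pan, standing on the bench at first; outside 116 (x) by 90 (y) by 55 mm high, walls and floor 3 mm, about 0.18 kg. The handle leaves its near (-x) wall in direction -x. Origin at the centre of its underside, axes as pan_grip.
- dispenser: White column 110 by 110 mm, 172 mm high, fixed to the bench, with a narrow open steel chute (36 mm wide outside) that falls at 32 degrees to its own -x (towards the robot). A thin gate across the chute, 30 mm up from its mouth, holds back the pucks. Origin on the bench, 25 mm in front of the column's centre; x to the back, y across the chute, z up.
- chute_lip (a point): Middle of the chute floor's lower edge at the mouth, 138 mm above the bench, 120 mm in front of the dispenser's origin (dispenser's axes). Pucks leaving it land 10 to 90 mm in front of it (its -x), within 25 mm to either side.
- paddle_face (a point): Centre of the paddle's front face: upright steel plate 70 mm wide, 45 mm high (from 70 to 115 mm above the bench) below the chute, at rest 10 mm behind the lip. It slides straight back along the dispenser's +x when pushed, and this point with it. Axes are the dispenser's.
- paddle (a joint): How far the paddle is pushed back, 0 to 0.020 m (end stop); its spring takes about 1 N at first, 4 N at the end. It lifts the gate 1.2 times as far: from about 0.013 m the pucks pass, at 0.016 to 0.020 m freely, and run out within about 1 s. Let go, it springs forward and the gate drops.
- puck0_mid (a point): Centre of puck 0 (the lowest in the chute): white plastic disc, 26 mm across, 14 mm thick, about 16 g; waits flat in the chute behind the gate.
- puck1_mid (a point): Centre of puck 1 (next up): white plastic disc, 26 mm across, 14 mm thick, about 16 g; waits flat in the chute behind the gate.
- puck2_mid (a point): Centre of puck 2 (next up): white plastic disc, 26 mm across, 14 mm thick, about 16 g; waits flat in the chute behind the gate.
- puck3_mid (a point): Centre of puck 3 (the highest): white plastic disc, 26 mm across, 14 mm thick, about 16 g; waits flat in the chute behind the gate.
- puck0: Puck 0; origin at the centre of one flat face.
- puck1: Puck 1; origin at the centre of one flat face.
- puck2: Puck 2; origin at the centre of one flat face.
- puck3: Puck 3; origin at the centre of one flat face.
- platform (a point): Centre of the top face of the balance's platform: flat steel plate 130 by 140 mm, 60 mm above the bench, on a low white housing 170 by 160 mm with a display along its front (-x) edge, 51 mm high. Fixed to the bench, axes the balance's own, z up. The platform does not give way.
- balance: The balance; origin on the bench under its housing's centre.
- jar: Bystander: small open glass jar, 40 mm across, 42 mm high; origin at the centre of its underside.
- meter: Bystander: black hand-held meter lying flat, 150 by 60 by 28 mm with a 30 mm probe; origin under its centre.
Things that resemble listed ones, but are neither listed nor needed, are in the scene too. What is shaped like the pan but brown is not meant.

How it is judged:
By the outcome, as a careful person would: the job done as asked, in the order asked, and still so for the second after the job is handed in, with the robot touching nothing.
It also fails if it takes over 48 s, if anything falls off the work surface, if the arm or the gripper's body presses on something with over 40 N, if the wrist force passes 120 N, or if a joint passes its speed limit or range.

ROBOT

A 6-joint arm with a two-finger parallel gripper is mounted at the origin on the work surface. World frame = base frame: x ahead of the robot, y to its left, z up, the work surface at z = 0. Lengths are in mm, angles in rad, forces in N, time in s.
With the tool pointing down it reaches from about 400 to 825 mm from the base axis. Payload 7 kg.
Tool frame: the origin (TCP) lies at the very end of the fingers, on their centre line; the grasp point (between the pads) lies 19 mm behind it; z points along the fingers, y is the direction in which the jaws open and shut (so a half turn about z gives the same grasp; the last joint's range is limited). The gripper opens to 88 mm and grips with 3 to 60 N. Pads are 19 mm wide; open, the fingers measure 130 mm over their backs; the gripper's body (78 mm by 193 mm) begins 47 mm behind the grasp point.
Start: joints at [-0.923, 0.359, 0.012, 0, -1.224, -0.288], TCP at [237.631, -631.765, 187.061] pointing down, gripper open.
Joint ranges: [-3.07, 3.07], [-1.43, 2.12], [-1.02, 1.25], [-3.03, 1.67], [-3.05, -0], [-3.03, 3.03]. Speed limits (rad/s): [2.39, 2.39, 3.01, 3.14, 3.14, 3.14].

INTERFACE

Orientations are given as a unit quaternion [x, y, z, w].
In Python, from plant import bot gives the robot as it stands. Calls block until the motion is done:
- bot.move_ptp(position, orientation): joint-space move of the TCP to a pose.
- bot.line_to(position, velocity=150, ori=None): straight line of the TCP; ori=None keeps the orientation; velocity is the mean speed in mm/s.
- bot.move_joints(angles): joint-space move.
- bot.move_gripper(opening, force=None): finger opening in mm; force is the grip in N (None keeps the last); returns when the fingers have stopped.
- bot.pause(seconds).
- bot.solve_ik(position, orientation): joint angles nearest the present ones, or None.
- bot.read_state(): the state.
- bot.camera(name): name is "scene" or "top" or "wrist"; returns the picture (480x640x3 uint8, red, green, blue); there is no depth.
- bot.get_calibration(name): a dict with "fx", "fy", "cx", "cy" (pixels), "view" (4x4, takes a point from world to camera coordinates); the wrist camera has in their place "T_tool_cam" (4x4, takes a point from camera to tool coordinates, whose origin is the TCP and whose axes are the flange's). Camera axes: x right, y up, looking along -z (the intrinsics and any distortion apply to the point x, -y, -z); pixel columns grow to the right and rows downward; lengths in mm; the calibration is good to about 2 mm. A picture is of the moment at which its call begins: read the wrist's pose just before it. get_calibration takes no time and is no camera call.
A pose or a line that the arm cannot do raises bot.Unreachable and nothing moves.
- bot.close_job(): hands the job in, once; it reports no verdict.
The state is a dict: "t": time; "joint_pos": joint angles; "qvel": joint speeds; "tau": joint torques, N m; "tcp_pos": TCP position; "eef_rot": TCP orientation; "contact_force": force on the tool from outside, world axes, zero at the start; "moment": the same for the moment, N m; "width": finger opening in mm.
Only numpy, scipy, OpenCV 4.12 (cv2) and the standard library are available. Lean on these libraries where they do the work, as an engineer would, in place of code of your own. Each camera call takes 0.05 s, during which the arm holds its last target.

## Working session

There is one attempt and no reset: what is moved stays moved. The work goes in short steps, each a Python script; the robot and the scene stay as the last script left them, time stands still between calls to the robot, and variables do not carry over. Pictures are saved under pics/ and viewed, and the job is handed in when it is done.

```bash
ls; mkdir -p pics
python3 - <<'E'
from plant import bot
import cv2, numpy as np
np.set_printoptions(precision=4,suppress=True)
for n in ["scene","top","wrist"]:
    s=bot.read_state()
    cv2.imwrite(f"pics/{n}0.png",bot.camera(n)[:,:,::-1]); print(n,bot.get_calibration(n))
print(bot.read_state())
E
```

```text
pics
scene {'fx': 570.6301325475583, 'fy': 570.6301325475583, 'cx': 323.48246439307593, 'cy': 239.7768442761329, 'view': array([[   -0.6399,     0.7683,     0.0126,   370.8705],
       [   -0.6472,    -0.5477,     0.5303,   213.9498],
       [    0.4144,     0.3312,     0.8477, -1619.3179],
       [    0.    ,     0.    ,     0.    ,     1.    ]])}
top {'fx': 464.20602523020017, 'fy': 464.20602523020017, 'cx': 316.45361290850764, 'cy': 249.09009260697565, 'view': array([[    0.0124,    -0.9998,    -0.0185,   -44.8005],
       [    0.9877,     0.0093,     0.1564,  -546.763 ],
       [   -0.1562,    -0.0202,     0.9875, -1362.6989],
       [    0.    ,     0.    ,     0.    ,     1.    ]])}
wrist {'fx': 333.90577284520776, 'fy': 333.90577284520776, 'cx': 315.9714628481174, 'cy': 237.63632109042055, 'T_tool_cam': array([[   0.0008,    0.9688,    0.248 ,   66.3959],
       [   1.    ,   -0.0006,   -0.0009,   -0.7191],
       [  -0.0007,    0.248 ,   -0.9688, -196.6015],
       [   0.    ,    0.    ,    0.    ,    1.    ]])}
{'t': 0.15, 'joint_pos': array([-0.9229,  0.3592,  0.0113, -0.0003, -1.2241, -0.2881]), 'qvel': array([ 0.0005, -0.0013,  0.0027,  0.0005, -0.    , -0.    ]), 'tau': array([ -0.0012, -58.3278,  29.3289,   7.0012,   0.0088,  -0.0001]), 'tcp_pos': array([ 237.4738, -631.3985,  186.3416]), 'eef_rot': array([-0.1789,  0.9839,  0.0006, -0.0002]), 'contact_force': array([-0.4128, -0.1863, -0.9269]), 'moment': array([-0.0005, -0.0094,  0.0056]), 'width': 87.65444993888673}
```

View pics/scene0.png

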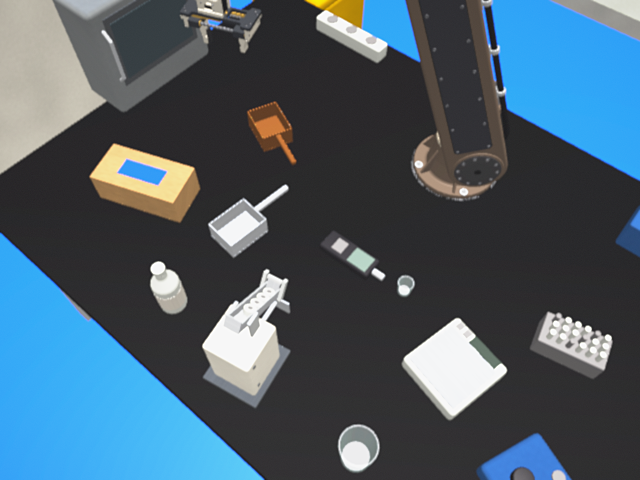

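View pics/top0.png

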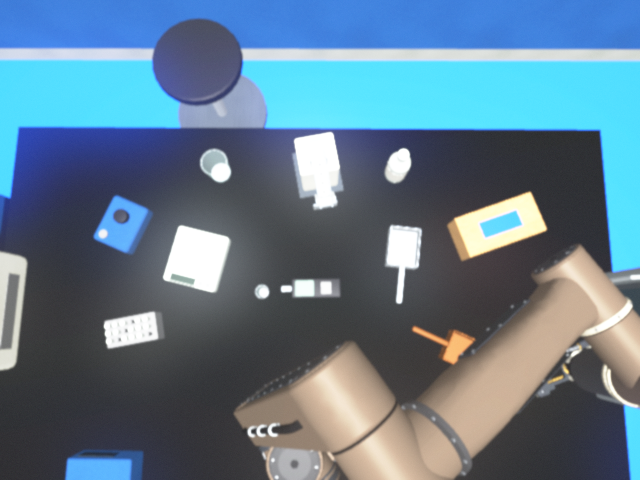

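View pics/wrist0.png

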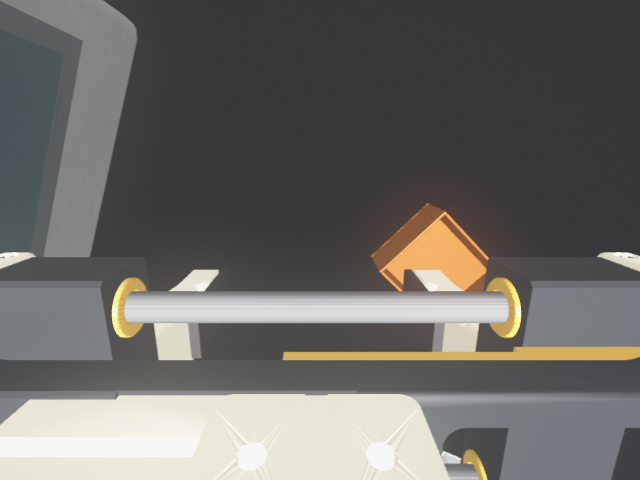

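The steel pan is at top (404,247) with its handle end at (400,301), and at scene (240,225). The brown pan at top (455,346), scene (270,128), is the look-alike. The dispenser is at top (320,170), the balance at top (197,259) with its display towards the robot, the jar at (262,291) and the meter at (316,288). The grey tip rack, glass and bottle don't match any listed item. I'll take close crops next.

```bash
cat > h.py <<'E'
import numpy as np, cv2
from plant import bot
np.set_printoptions(precision=2,suppress=True)
def K(n):
    c=bot.get_calibration(n); return c
def ray(n,uv,V=None):
    c=K(n); V=c['view'] if V is None else V
    d=np.array([(uv[0]-c['cx'])/c['fx'],-(uv[1]-c['cy'])/c['fy'],-1.])
    R=V[:3,:3]; o=-R.T@V[:3,3]; return o,R.T@d
def onz(n,uv,z,V=None):
    o,d=ray(n,uv,V); return o+d*(z-o[2])/d[2]
def proj(n,p,V=None):
    c=K(n); V=c['view'] if V is None else V
    q=V[:3,:3]@np.asarray(p,float)+V[:3,3]
    return np.array([c['cx']+c['fx']*q[0]/-q[2], c['cy']+c['fy']*q[1]/q[2]])
def tri(a,ua,b,ub):
    o1,d1=ray(a,ua);o2,d2=ray(b,ub);d1/=np.linalg.norm(d1);d2/=np.linalg.norm(d2)
    s=np.linalg.lstsq(np.c_[d1,-d2],o2-o1,rcond=None)[0]
    p,q=o1+s[0]*d1,o2+s[1]*d2; return (p+q)/2,np.linalg.norm(p-q)
def wristV():
    from scipy.spatial.transform import Rotation as Ro
    s=bot.read_state(); T=np.eye(4); T[:3,:3]=Ro.from_quat(s['eef_rot']).as_matrix(); T[:3,3]=s['tcp_pos']
    return np.linalg.inv(T@bot.get_calibration('wrist')['T_tool_cam'])
E
python3 - <<'E'
import cv2,numpy as np
t=cv2.imread('pics/top0.png');s=cv2.imread('pics/scene0.png')
def crop(i,x0,y0,x1,y1,w=400): 
    c=i[y0:y1,x0:x1]; return cv2.resize(c,(w,300),interpolation=cv2.INTER_CUBIC)
o=np.vstack([np.hstack([crop(t,360,215,460,305,400),crop(t,280,125,360,215,400)]),np.hstack([crop(s,200,170,300,260,400),crop(s,195,265,295,405,400)])])
cv2.imwrite('pics/crop1.png',o)
cv2.imwrite('pics/crop2.png',np.hstack([crop(t,150,210,250,300),crop(s,395,310,515,420)]))
E
```

```text
(no output)
```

View pics/crop1.png

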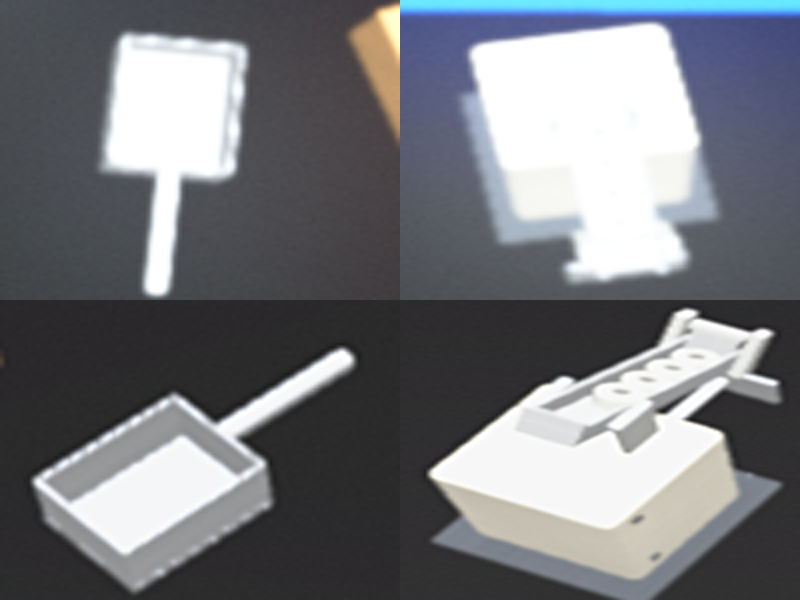

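View pics/crop2.png

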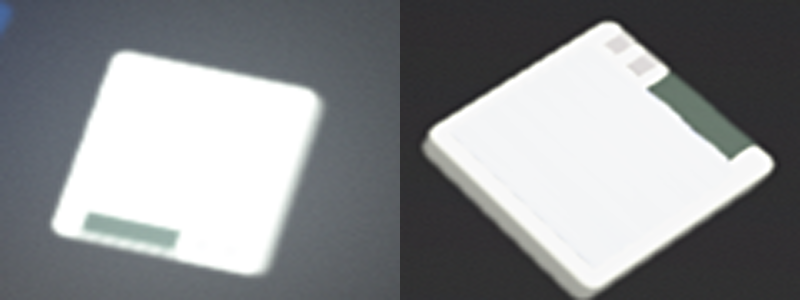

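The crops confirm the choice: the grey-white steel pan has its handle pointing towards the robot, and the chute holds four pucks. Next I'll measure from both views.

```bash
cat > m.py <<'E'
from h import *
t=cv2.imread('pics/top0.png');s=cv2.imread('pics/scene0.png')
def blob(img,roi,th):
    x0,y0,x1,y1=roi; g=cv2.cvtColor(img,cv2.COLOR_BGR2GRAY); m=np.zeros(g.shape,np.uint8)
    m[y0:y1,x0:x1]=(g[y0:y1,x0:x1]>th)*255
    n,l,st,_=cv2.connectedComponentsWithStats(m); k=1+st[1:,4].argmax(); return (l==k).astype(np.uint8)
def rect(m,n,z):
    c=max(cv2.findContours(m,0,cv2.CHAIN_APPROX_NONE)[0],key=cv2.contourArea)[:,0]
    p=np.array([onz(n,u,z)[:2] for u in c.astype(float)],np.float32)
    return cv2.minAreaRect(p),p
# pan from top: erode handle away
m=blob(t,(370,220,430,310),150)
body=cv2.morphologyEx(m,cv2.MORPH_OPEN,np.ones((13,13)))
print('pan body top z=55',rect(body,'top',55)[0])
hd=cv2.subtract(m,cv2.dilate(body,np.ones((5,5)))); ys,xs=np.nonzero(hd)
P=np.array([onz('top',(x,y),50)[:2] for x,y in zip(xs,ys)]); 
sel=P
v=cv2.fitLine(P.astype(np.float32),cv2.DIST_L2,0,.01,.01).ravel(); print('handle top: dir',v[:2],np.degrees(np.arctan2(v[1],v[0])),'mean',P.mean(0),'ext',P[:,0].min(),P[:,0].max())
m=blob(s,(200,175,300,260),110)
body=cv2.morphologyEx(m,cv2.MORPH_OPEN,np.ones((17,17)))
print('pan body scene z=55',rect(body,'scene',55)[0])
hd=cv2.subtract(m,cv2.dilate(body,np.ones((7,7)))); n,l,st,_=cv2.connectedComponentsWithStats(hd); hd=l==1+st[1:,4].argmax(); ys,xs=np.nonzero(hd)
P=np.array([onz('scene',(x,y),45)[:2] for x,y in zip(xs,ys)])
v=cv2.fitLine(P.astype(np.float32),cv2.DIST_L2,0,.01,.01).ravel(); print('handle scene: ',np.degrees(np.arctan2(v[1],v[0])),'mean',P.mean(0),'ext',P[:,0].min(),P[:,0].max())
m=blob(t,(155,215,240,300),150); m=cv2.morphologyEx(m,cv2.MORPH_CLOSE,np.ones((15,15)))
print('balance top z=51',rect(m,'top',51)[0])
m=blob(s,(395,310,515,425),185); m=cv2.morphologyEx(m,cv2.MORPH_CLOSE,np.ones((25,25)))
print('balance scene z=51',rect(m,'scene',51)[0])
E
python3 m.py
```

```text
pan body top z=55 ((554.4537353515625, -299.3902282714844), (98.45382690429688, 128.12098693847656), 88.71945190429688)
handle top: dir [ 0.99 -0.11] -6.2376575 mean [ 435.49 -287.77] ext 387.43394706517336 482.45099251587544
pan body scene z=55 ((562.8882446289062, -288.4254455566406), (122.29669952392578, 142.41310119628906), 83.96150970458984)
handle scene:  -5.054442 mean [ 433.65 -290.27] ext 387.1760192125548 482.10593022987973
balance top z=51 ((514.9024047851562, 321.60595703125), (171.61705017089844, 176.6354217529297), 76.47341918945312)
balance scene z=51 ((520.5372924804688, 324.7747802734375), (159.8968505859375, 170.73855590820312), 76.50283813476562)
```

Run:
```python
from h import *
print(onz('top',(322,205),138), onz('scene',(282,275),138), tri('top',(322,205),'scene',(280,276)))
for p,n in [((600,-180,280),'A'),((740,-60,290),'B')]:
    bot.move_ptp(p,(0,1,0,0)); s=bot.read_state(); V=wristV(); np.save(f'V{n}.npy',V)
    cv2.imwrite(f'pics/w{n}.png',bot.camera('wrist')[:,:,::-1]); print(s['t'],s['tcp_pos'],s['eef_rot'],s['joint_pos'])
cv2.imwrite('pics/top1.png',bot.camera('top')[:,:,::-1])
```

```text
[660.01 -55.07 138.  ] [631.37 -78.99 138.  ] (array([650.73, -58.87, 183.3 ]), np.float64(8.168101875917703))
2.2583 [ 599.72 -180.71  279.81] [ 0.  1. -0. -0.] [ 0.02  0.24  0.05  0.   -1.38 -1.59]
3.075 [740.15 -60.01 289.25] [-0.  1. -0. -0.] [ 0.18  0.44  0.36  0.   -1.49 -1.75]
```

View pics/wA.png

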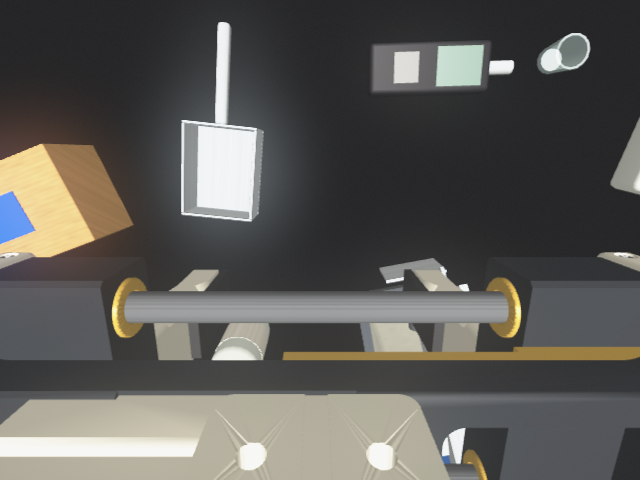

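View pics/wB.png

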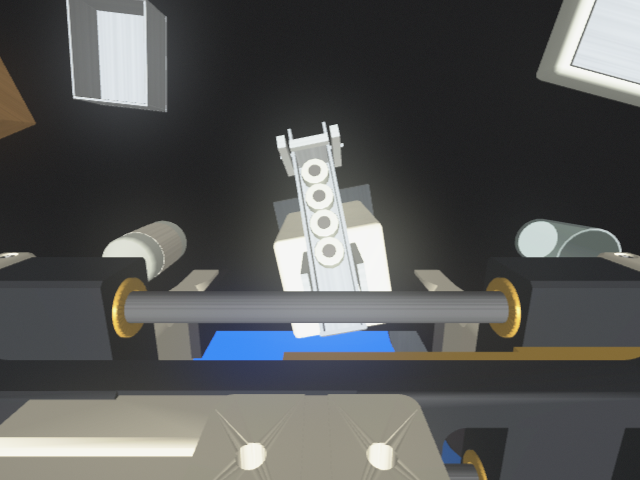

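Image A shows the pan clearly: rim corners near (182,121), (263,129), (251,220) and (181,212), and the handle running to (223,24). Image B shows the chute with its mouth at the top near (308,135), the pucks along (315,170)–(330,250), and part of the platform's edge at (572,65). I'll zoom into both.

Run:
```python
import cv2
t=cv2.imread('pics/wB.png');a=cv2.imread('pics/wA.png')
cv2.imwrite('pics/zB.png',cv2.resize(t[110:350,250:410],None,fx=2.5*1,fy=2.5,interpolation=cv2.INTER_CUBIC))
cv2.imwrite('pics/zA.png',cv2.resize(a[10:230,160:290],None,fx=2.7,fy=2.7,interpolation=cv2.INTER_CUBIC))
```

```text
(no output)
```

View pics/zB.png

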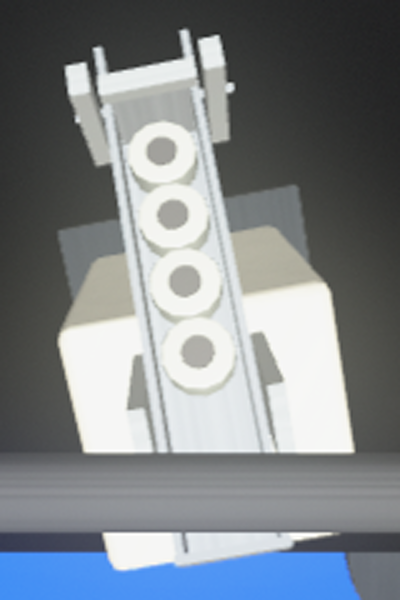

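View pics/zA.png

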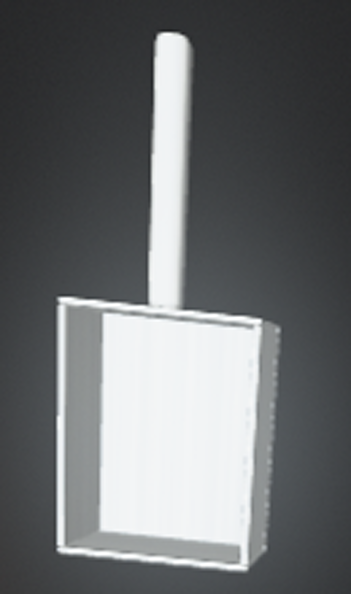

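```bash
cat > m2.py <<'E'
from h import *
VA,VB=np.load('VA.npy'),np.load('VB.npy')
h=np.array([(161,150),(173,215),(185,281),(198,350)])/2.5+[250,110]-0.3
P=np.array([onz('wrist',u,173.2+13.78*i,VB) for i,u in enumerate(h)]); print(P); print(np.linalg.norm(np.diff(P[:,:2],axis=0),axis=1))
d=P[3,:2]-P[0,:2]; yaw=np.arctan2(d[1],d[0]); u=np.array([np.cos(yaw),np.sin(yaw)]); print('disp yaw',np.degrees(yaw))
lip=np.mean([P[i,:2]-u*(29.9+22.05*i) for i in range(4)],0); print('lip',lip,'origin',lip+120*u)
# column top corners z=172
c=np.array([(60,330),(330,285),(112,570),(352,540)])/2.5+[250,110]
C=np.array([onz('wrist',x,172,VB) for x in c]); print(C); print('front edge',np.degrees(np.arctan2(*(C[0]-C[1])[[0,1]])), np.linalg.norm(C[0]-C[1]), 'front mid',C[:2].mean(0),'expected',lip+u*(120+25-55))
# tips of chute walls at mouth
for q in [(98,48),(185,32)]: print('tip',onz('wrist',np.array(q)/2.5+[250,110],150,VB))
# pan
rim=np.array([(60,298),(260,319),(246,570),(58,550)])/2.7+[160,10]
R=np.array([onz('wrist',x,55,VA) for x in rim]); print(R,np.linalg.norm(np.diff(R,axis=0),axis=1)); print('mid',R.mean(0)); 
f=(R[2]+R[3]-R[0]-R[1])/2; print('pan yaw',np.degrees(np.arctan2(f[1],f[0])),np.degrees(np.arctan2(*((R[1]-R[0])[[0,1]]))))
for q in [(176,35),(166,305)]: print('handle top mid',onz('wrist',np.array(q)/2.7+[160,10],52,VA))
for q,z in [((538,75),51),((572,65),60)]: print('bal',onz('wrist',q,z,VB))
E
python3 m2.py
```

```text
[[689.41 -62.22 173.2 ]
 [711.57 -57.86 186.98]
 [732.84 -53.74 200.76]
 [753.83 -49.51 214.54]]
[22.59 21.66 21.41]
disp yaw 11.15891942873551
lip [660.13 -68.02] origin [777.86 -44.79]
[[ 758.54 -101.28  172.  ]
 [ 740.56    2.96  172.  ]
 [ 862.93  -82.56  172.  ]
 [ 848.91   17.51  172.  ]]
front edge 170.210280872529 105.77523831572691 front mid [749.55 -49.16 172.  ] expected [748.43 -50.6 ]
tip [652.46 -86.19 150.  ]
tip [646.61 -52.86 150.  ]
[[ 496.59 -340.87   55.  ]
 [ 505.43 -252.75   55.  ]
 [ 619.3  -264.44   55.  ]
 [ 609.63 -353.01   55.  ]] [ 88.56 114.47  89.09]
mid [ 557.74 -302.77   55.  ]
pan yaw -5.995979033953693 5.730473170715197
handle top mid [ 392.37 -283.32   52.  ]
handle top mid [ 499.28 -294.97   52.  ]
bal [583.95 205.04  51.  ]
bal [575.09 237.36  60.  ]
```

Run:
```python
from h import *
s=cv2.imread('pics/scene0.png')
cv2.imwrite('pics/zS.png',cv2.resize(s[260:350,215:305],None,fx=6,fy=6,interpolation=cv2.INTER_CUBIC))
lip=np.array([660,-67.5]);a=np.radians(10.5);u=np.array([np.cos(a),np.sin(a)]);n=np.array([-u[1],u[0]])
def S(x,y,z): return (proj('scene',[*(lip+u*x+n*y),z])-[215,260])*6
for nm,q in dict(lip=(0,0,138),lipL=(0,18,138),lipR=(0,-18,138),pL=(10,35,115),pLb=(10,35,70),pR=(10,-35,115),gate=(25,0,154),gL=(25,18,170),rimz124=(25,35,124)).items(): print(nm,S(*q))
```

```text
lip [372.91 160.58]
lipL [415.02 182.39]
lipR [331.11 138.92]
pL [443.26 252.56]
pLb [447.87 304.62]
pR [282.16 168.36]
gate [333.6  194.08]
gL [373.92 196.21]
rimz124 [420.91 274.24]
```

View pics/zS.png

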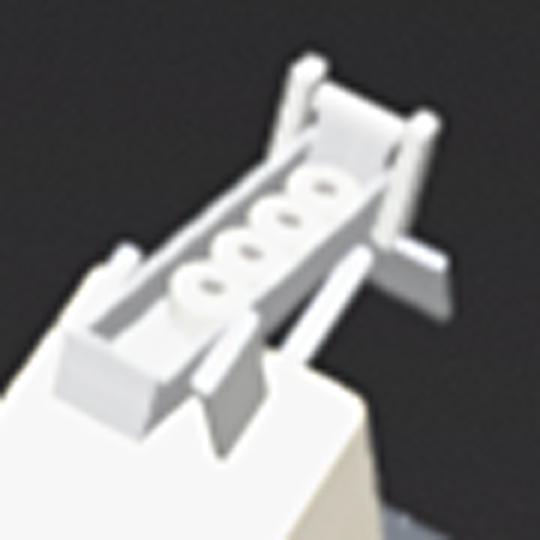

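```bash
cat >> h.py <<'E'
from scipy.spatial.transform import Rotation as Ro
def q(deg): return (Ro.from_euler('z',deg,degrees=True)*Ro.from_quat([0,1,0,0])).as_quat()
def snap(n,name): cv2.imwrite(f'pics/{name}.png',bot.camera(n)[:,:,::-1])
def st(): 
    s=bot.read_state(); print(round(s['t'],2),s['tcp_pos'],'F',s['contact_force'],'M',s['moment'],'w',round(s['width'],2)); return s
E
python3 - <<'E'
from h import *
bot.move_ptp((440,-289.5,120),q(-6)); st()
bot.line_to((440,-289.5,26),120); st()
snap('wrist','g1')
bot.move_gripper(8,55); st()
bot.line_to((440,-289.5,60),60); st()
snap('wrist','g2'); snap('scene','s2')
E
```

```text
4.71 [ 441.32 -289.58  120.64] F [ 0.29 -0.44 -0.04] M [-0.01 -0.07  0.01] w 87.8
5.64 [ 440.66 -289.61   26.53] F [-0.51  0.06  0.22] M [-0.03 -0.06 -0.  ] w 87.84
7.04 [ 439.99 -289.52   26.02] F [ 0.17 -0.86 -0.18] M [-0.01 -0.03  0.  ] w 8.0
7.76 [ 439.93 -289.43   60.05] F [ 0.47 -0.18 -0.05] M [0.05 0.02 0.01] w 7.61
```

View pics/g1.png

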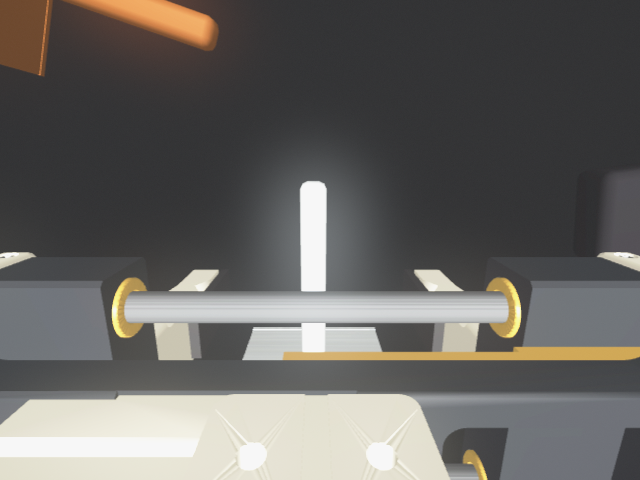

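View pics/s2.png

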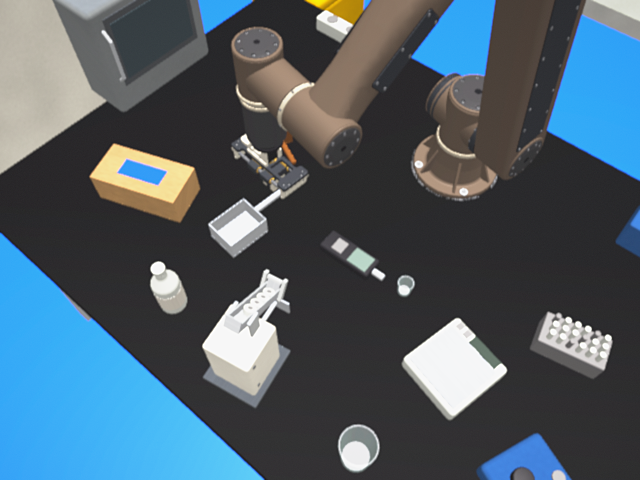

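The fingers closed to 8 mm and no weight shows, so the bar isn't held. The scene view shows the pan still at (240,228).

View pics/g2.png

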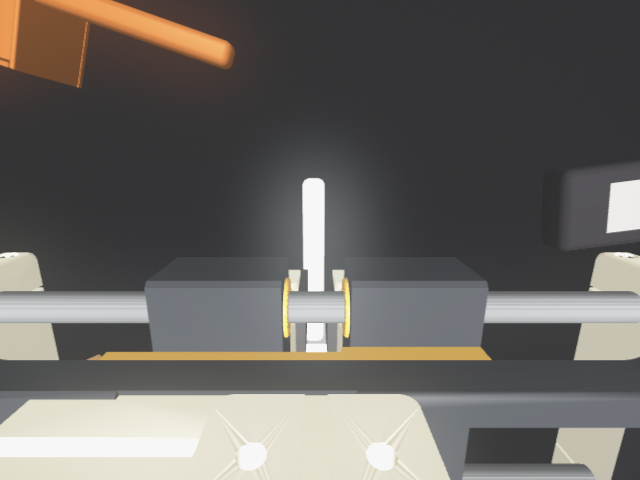

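Run:
```python
import cv2
s=cv2.imread('pics/s2.png')
cv2.imwrite('pics/zS2.png',cv2.resize(s[125:265,195:325],None,fx=4.2,fy=4.2,interpolation=cv2.INTER_CUBIC))
```

```text
(no output)
```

View pics/zS2.png

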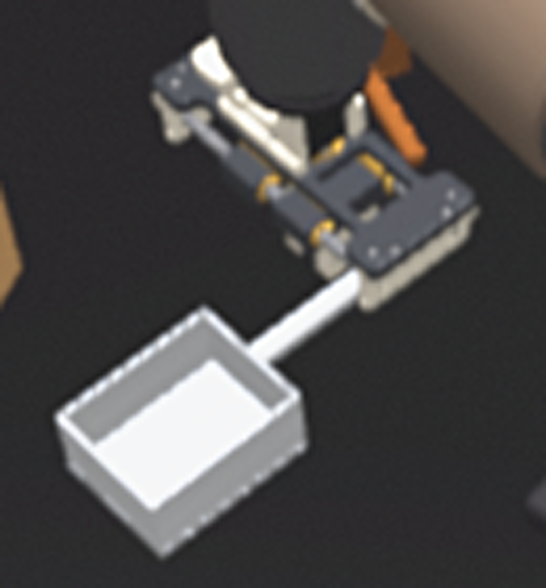

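Run:
```python
import cv2,numpy as np
a=cv2.imread('pics/g1.png')[160:370,240:400];b=cv2.imread('pics/g2.png')[160:370,240:400]
cv2.imwrite('pics/zg.png',cv2.resize(np.hstack([a,b]),None,fx=2.5,fy=2.5,interpolation=cv2.INTER_CUBIC))
```

```text
(no output)
```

View pics/zg.png

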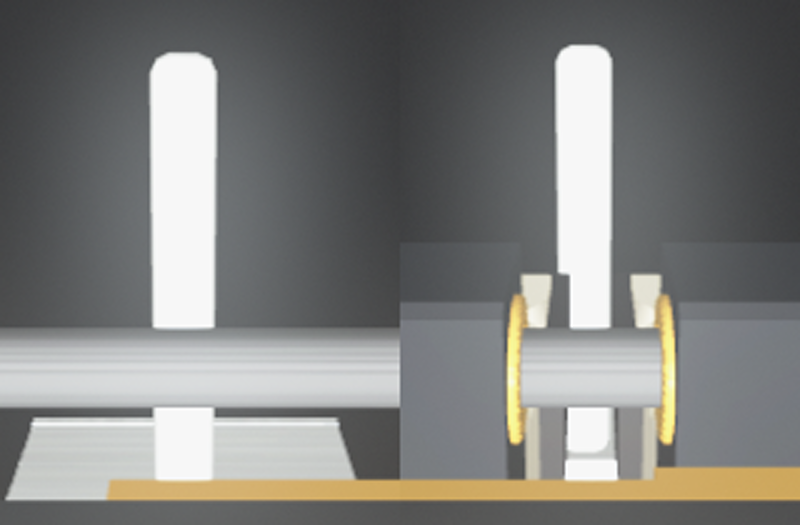

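```bash
python3 - <<'E'
from h import *
bot.move_gripper(40); st()
bot.line_to((440,-289.5,26),80); st()
bot.move_gripper(0,60); st(); snap('wrist','g3'); bot.pause(0.2); s=st()
E
python3 - <<'E'
import cv2
cv2.imwrite('pics/zg3.png',cv2.resize(cv2.imread('pics/g3.png')[160:370,200:440],None,fx=2.5,fy=2.5,interpolation=cv2.INTER_CUBIC))
E
```

```text
8.61 [ 439.99 -289.5    60.01] F [0.22 0.48 0.38] M [-0.09 -0.03 -0.03] w 39.69
9.18 [ 440.06 -289.59   25.97] F [-0.68  0.61 -0.19] M [-0.07  0.02  0.04] w 39.97
10.02 [ 439.99 -289.5    25.98] F [ 0.87  0.08 -0.17] M [-0.09 -0.09 -0.04] w 0.81
10.27 [ 440.01 -289.5    25.99] F [-0.33 -0.12 -0.2 ] M [ 0.    0.03 -0.02] w 0.54
```

View pics/zg3.png

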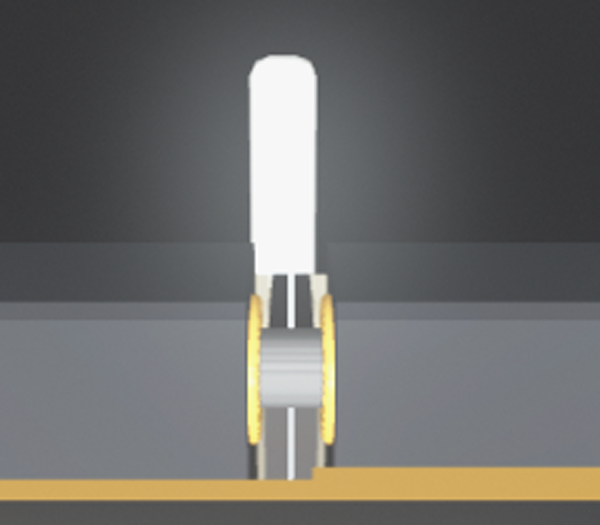

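The fingers closed to 0.5 mm with the bar visibly below them. So either the true fingertips end higher than the nominal TCP, or the bar is lower than stated. I'll check both against the earlier pictures before moving.

Run:
```python
from h import *
s=cv2.imread('pics/scene0.png')
R=Ro.from_quat([-0.1789,0.9839,0.0006,-0.0002]).as_matrix(); T=np.array([237.47,-631.4,186.34])
for h in (0,-20,-40,-60):
    print(h,[proj('scene',T+R@np.array([0,y,h])) for y in (-65,-44,44,65)])
print('handle end tri: top vs scene')
print(tri('top',(400,299),'scene',(286,189)))
# handle end z from rays
cv2.imwrite('pics/zt.png',cv2.resize(s[0:70,165:275],None,fx=6,fy=6,interpolation=cv2.INTER_CUBIC))
```

```text
0 [array([206.22,  51.09]), array([213.13,  52.83]), array([242.41,  60.21]), array([249.48,  62.  ])]
-20 [array([205.03,  45.18]), array([212.01,  46.93]), array([241.61,  54.33]), array([248.75,  56.12])]
-40 [array([203.82,  39.14]), array([210.88,  40.89]), array([240.79,  48.33]), array([248.01,  50.12])]
-60 [array([202.58,  32.97]), array([209.71,  34.73]), array([239.95,  42.18]), array([247.25,  43.98])]
handle end tri: top vs scene
(array([ 397.85, -285.75,   42.17]), np.float64(6.772091630608818))
```

View pics/zt.png

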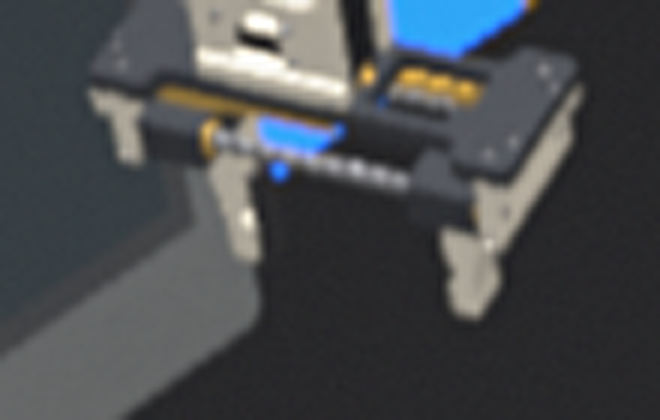

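The start picture shows the fingertips at (206,43) and (243,53). That is about 27–33 mm above the projected nominal TCP and agrees with the miss. The real fingertips are roughly 30 mm short of the TCP, so I'll grip about 29 mm lower and check.

```bash
python3 - <<'E'
from h import *
bot.move_gripper(45); st()
bot.line_to((440,-289.5,-3),60); st(); snap('scene','s4')
bot.move_gripper(0,60); st(); snap('wrist','g4');
E
python3 - <<'E'
import cv2,numpy as np
a=cv2.resize(cv2.imread('pics/g4.png')[160:370,200:440],(400,350),interpolation=cv2.INTER_CUBIC)
b=cv2.resize(cv2.imread('pics/s4.png')[135:265,195:344],(400,350),interpolation=cv2.INTER_CUBIC)
cv2.imwrite('pics/zg4.png',np.hstack([a,b]))
E
```

```text
11.18 [ 439.97 -289.5    25.99] F [ 0.46 -0.36 -0.15] M [ 0.01 -0.03  0.02] w 45.05
11.81 [ 439.87 -289.53   -3.28] F [ 0.2   0.07 -0.7 ] M [-0.11  0.01  0.01] w 45.22
12.48 [ 440.09 -289.58   -2.86] F [-0.64 -0.03 -0.1 ] M [-0.08  0.11 -0.01] w 13.34
```

View pics/zg4.png

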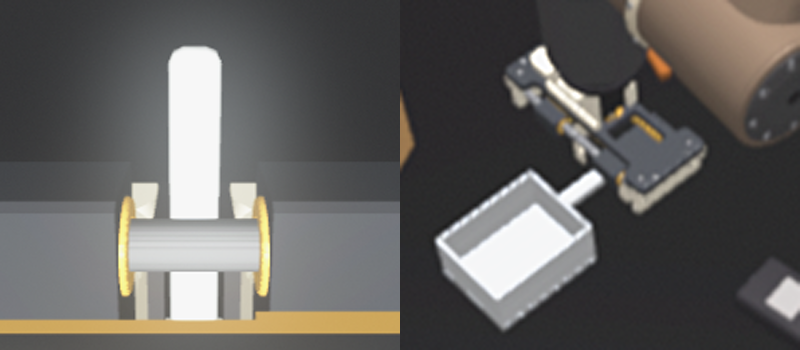

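Width is 13.3 mm, so the bar is held. I'll lift and check for sag.

```bash
python3 - <<'E'
from h import *
bot.line_to((440,-289.5,57),60); s=st(); snap('scene','s5'); snap('wrist','g5')
E
python3 - <<'E'
import cv2,numpy as np
a=cv2.resize(cv2.imread('pics/g5.png')[100:380,100:520],(400,267),interpolation=cv2.INTER_CUBIC)
b=cv2.resize(cv2.imread('pics/s5.png')[115:255,195:344],(400,376),interpolation=cv2.INTER_CUBIC)
o=np.zeros((376,800,3),np.uint8);o[:267,:400]=a;o[:,400:]=b
cv2.imwrite('pics/zg5.png',o)
E
```

```text
13.68 [ 439.66 -289.39   56.61] F [-0.09  0.32 -2.  ] M [-0.03  0.12  0.04] w 13.56
```

View pics/zg5.png

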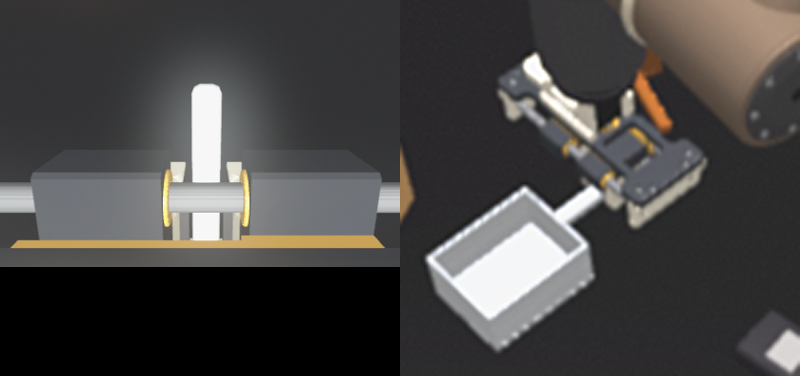

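Run:
```python
from h import *
g=np.array([439.7,-289.4]);a=np.radians(-6);u=np.array([np.cos(a),np.sin(a)]);n=np.array([-u[1],u[0]])
f=400/149
for nm,(x,y) in dict(nearR=(60,-45),nearL=(60,45),farL=(176,45),farR=(176,-45)).items():
    for pitch in (0,3,6):
        t=np.radians(pitch); X=x*np.cos(t)+10*np.sin(t); Z=104.6+10*np.cos(t)-x*np.sin(t)
        r=proj('scene',[*(g+u*X+n*y),Z]); print(nm,pitch,(r-[195,115])*f)
```

```text
nearR 0 [124.46 183.87]
nearR 3 [124.46 186.2 ]
nearR 6 [124.61 188.44]
nearL 0 [188.  240.7]
nearL 3 [187.9  242.98]
nearL 6 [187.93 245.17]
farL 0 [ 88.77 314.68]
farL 3 [ 89.86 320.49]
farL 6 [ 91.36 325.92]
farR 0 [ 25.61 254.27]
farR 3 [ 27.03 260.27]
farR 6 [ 28.85 265.91]
```

The predicted rim corners at zero pitch match to within about 2 px, so the pan hangs level and its underside is at TCP z + 3. Next is the chute.

```bash
cat >> h.py <<'E'
lip=np.array([660,-67.5]);_a=np.radians(10.5);U=np.array([np.cos(_a),np.sin(_a)])
def gp(p,z=61): return (*(lip+U*(p-166)),z)
E
python3 - <<'E'
from h import *
bot.move_ptp(gp(-40),q(10.5)); st()
bot.line_to(gp(-5),60); st()
snap('scene','s6'); snap('top','t6')
E
python3 - <<'E'
import cv2,numpy as np
a=cv2.resize(cv2.imread('pics/t6.png')[120:300,270:400],(400,554),interpolation=cv2.INTER_CUBIC)
b=cv2.resize(cv2.imread('pics/s6.png')[200:380,205:335],(400,554),interpolation=cv2.INTER_CUBIC)
cv2.imwrite('pics/z6.png',np.hstack([a,b]))
E
```

```text
14.55 [ 457.52 -104.67   61.02] F [-0.03  0.14 -1.94] M [-0.04  0.14 -0.03] w 13.39
15.28 [491.52 -98.7   60.72] F [-0.18 -0.25 -2.  ] M [-0.04  0.26 -0.01] w 13.43
```

View pics/z6.png

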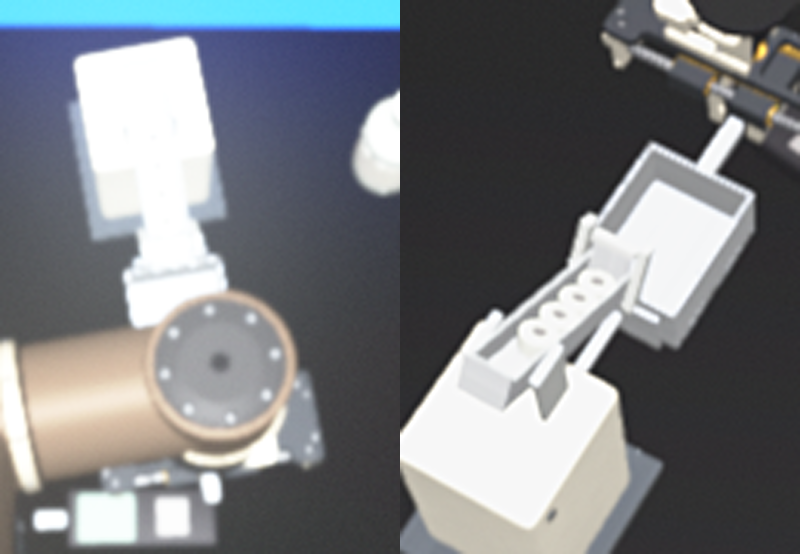

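The pan is centred under the mouth and just short of the paddle. Now I'll push, watching the force.

```bash
python3 - <<'E'
from h import *
for p in (2,6,10,13,17):
    bot.line_to(gp(p),30); print(p,end=' '); st()
bot.pause(0.9); st(); snap('scene','s7')
E
python3 - <<'E'
import cv2
cv2.imwrite('pics/z7.png',cv2.resize(cv2.imread('pics/s7.png')[200:380,205:335],(433,600),interpolation=cv2.INTER_CUBIC))
E
```

```text
2 15.77 [498.53 -97.41  60.87] F [-1.88 -1.18 -1.28] M [-0.1   0.52  0.06] w 13.5
6 16.05 [502.62 -96.66  60.88] F [-2.1  -0.12 -1.97] M [-0.25  0.78  0.03] w 13.58
10 16.33 [506.57 -95.95  60.88] F [-1.36 -1.15 -1.94] M [-0.24  1.    0.02] w 13.65
13 16.58 [509.54 -95.41  60.91] F [-2.68 -0.56 -2.04] M [-0.35  1.12  0.04] w 13.78
17 16.87 [513.18 -94.65  60.71] F [-3.67 -1.17 -2.46] M [-0.43  1.48  0.05] w 13.65
17.77 [513.49 -94.64  61.  ] F [-2.27 -0.32 -3.19] M [-0.45  1.54  0.05] w 13.04
```

View pics/z7.png

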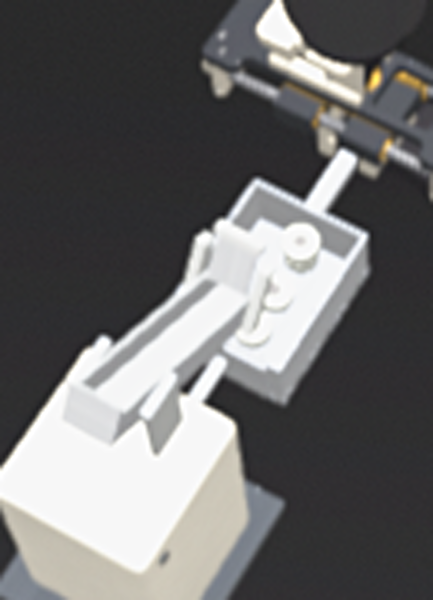

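The chute is empty and three or more pucks are visible in the pan. I'll back off and count them.

```bash
python3 - <<'E'
from h import *
bot.line_to(gp(0),50); bot.line_to(gp(-60),80); st(); snap('scene','s8')
E
python3 - <<'E'
import cv2
cv2.imwrite('pics/z8.png',cv2.resize(cv2.imread('pics/s8.png')[180:360,215:345],(433,600),interpolation=cv2.INTER_CUBIC))
E
```

```text
19.21 [ 438.45 -108.61   61.29] F [-0.16 -0.65 -1.25] M [-0.05  0.24  0.03] w 13.35
```

View pics/z8.png

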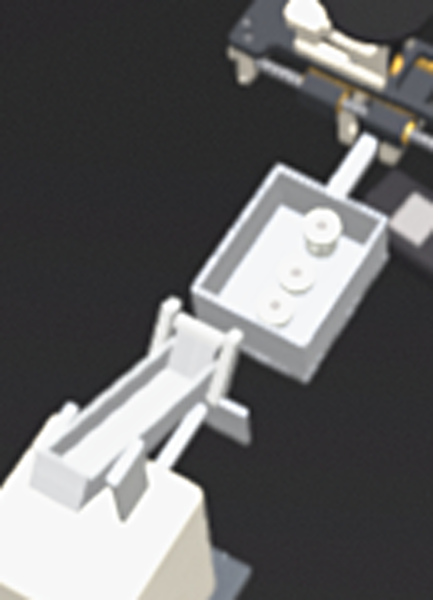

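All four pucks are in the pan: a stack of two at (322,230), plus (296,277) and (276,308). Now I'll look for the platform's edge on the balance and check the pan's level.

Run:
```python
from h import *
g=np.array([438.45,-108.6]);n=np.array([-U[1],U[0]])
for nm,(x,y) in dict(nearR=(60,-45),nearL=(60,45),farL=(176,45),farR=(176,-45)).items():
    print(nm,[(proj('scene',[*(g+U*x+n*y),61.3+48+10-x*np.sin(np.radians(p))])-[215,180])*3.331 for p in (0,3)])
s=cv2.imread('pics/s8.png')[305:425,395:515].astype(float)
e=np.clip((s-205)*5.2,0,255).astype(np.uint8)
b=cv2.imread('pics/wB.png')[0:90,520:640].astype(float); e2=np.clip((b-150)*2.4,0,255).astype(np.uint8)
cv2.imwrite('pics/z9.png',np.hstack([cv2.resize(e,(400,400),interpolation=cv2.INTER_CUBIC),cv2.copyMakeBorder(cv2.resize(e2,(400,300),interpolation=cv2.INTER_CUBIC),0,100,0,0,0)]))
print(onz('top',(262,291),20),onz('top',(316,288),28))
```

```text
nearR [array([276.91, 160.27]), array([277.02, 162.68])]
nearL [array([387.39, 213.58]), array([387.29, 215.92])]
farL [array([304.16, 341.11]), array([304.34, 347.47])]
farR [array([190.51, 283.37]), array([191.36, 289.96])]
[420.25 125.6   20.  ] [430.59 -38.63  28.  ]
```

View pics/z9.png

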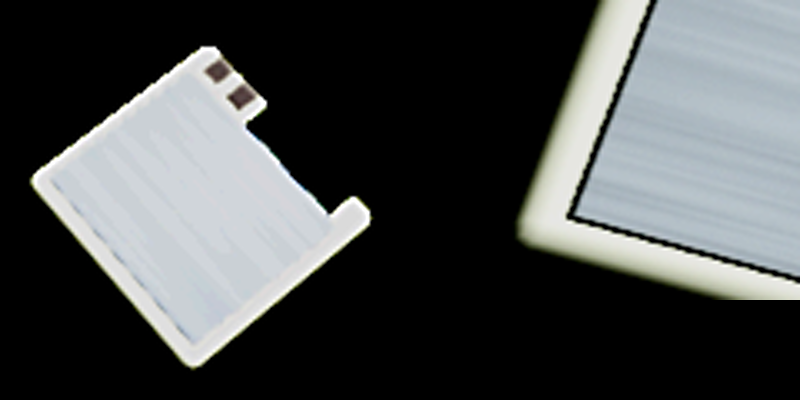

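Run:
```python
from h import *
s=cv2.imread('pics/s8.png').astype(int)
m=np.zeros(s.shape[:2],np.uint8); sub=s[305:425,395:515]
m[305:425,395:515]=((sub[...,0]-sub[...,2]>4)&(sub.min(2)>195))*255
m=cv2.morphologyEx(cv2.morphologyEx(m,cv2.MORPH_CLOSE,np.ones((7,7))),cv2.MORPH_OPEN,np.ones((7,7)))
c=max(cv2.findContours(m,0,cv2.CHAIN_APPROX_NONE)[0],key=cv2.contourArea)[:,0].astype(float)
for dv in (0,1.7):
    P=np.array([onz('scene',u-[0,dv],60)[:2] for u in c],np.float32); r=cv2.minAreaRect(P); print('plat scene',dv,r)
    for k in [(52,178),(193,345),(192,72),(330,222)]: print(onz('scene',np.array(k)/3.333+[395,305-dv],60)[:2],end=' ')
    print([onz('scene',np.array(k)/3.333+[395,305-dv],51)[:2] for k in [(208,47),(33,180),(193,367),(370,215)]])
VB=np.load('VB.npy')
def w(k): return onz('wrist',((k[0]-400)/3.333+520,k[1]/3.333),60,VB)[:2]
a,b,d=w((570,216)),w((800,282)),w((655,0)); print(a,b,d,'yaws',np.degrees(np.arctan2(*(b-a)[::-1])),np.degrees(np.arctan2(*(a-d)[::-1])))
```

```text
Traceback (most recent call last):
ValueError: max() iterable argument is empty
```

Run:
```python
from h import *
s=cv2.imread('pics/s8.png').astype(int)
print(s[365,445],s[360,455],s[400,470-20], s[314,457],s[412,455], s[395,425])
sub=s[305:425,395:515]; d=sub[...,0]-sub[...,2]; print(np.percentile(d[sub.min(2)>195],[5,25,50,75,95]))
for T in (2,3):
    m=np.zeros(s.shape[:2],np.uint8)
    m[305:425,395:515]=((d>=T)&(sub.min(2)>195))*255
    m=cv2.morphologyEx(cv2.morphologyEx(m,cv2.MORPH_CLOSE,np.ones((5,5))),cv2.MORPH_OPEN,np.ones((9,9)))
    cs=cv2.findContours(m,0,cv2.CHAIN_APPROX_NONE)[0]
    if not cs: continue
    c=max(cs,key=cv2.contourArea)[:,0].astype(float)
    P=np.array([onz('scene',u-[0,1.7],60)[:2] for u in c],np.float32); print(T,'plat scene',cv2.minAreaRect(P))
for dv in (0,1.7):
    print(dv)
    print([onz('scene',np.array(k)/3.333+[395,305-dv],60)[:2] for k in [(52,178),(193,345),(192,72),(330,222)]])
    print([onz('scene',np.array(k)/3.333+[395,305-dv],51)[:2] for k in [(208,47),(33,180),(193,367),(370,215)]])
VB=np.load('VB.npy')
def w(k): return onz('wrist',((k[0]-400)/3.333+520,k[1]/3.333),60,VB)[:2]
a,b,d=w((570,216)),w((800,282)),w((655,0)); print(a,b,d,'yaws',np.degrees(np.arctan2(*(b-a)[::-1])),np.degrees(np.arctan2(*(a-d)[::-1])))
```

```text
[246 245 244] [247 246 245] [246 245 244] [47 45 45] [250 250 250] [56 55 57]
[-4.  0.  2.  2.  3.]
2 plat scene ((524.935791015625, 320.042724609375), (136.43911743164062, 131.74429321289062), 76.70427703857422)
3 plat scene ((576.7479858398438, 364.775634765625), (19.332983016967773, 16.93029022216797), 32.907676696777344)
0
[array([575.05, 243.53]), array([607.73, 374.51]), array([452.17, 273.02]), array([483.03, 399.36])]
[array([424.87, 270.59]), array([580.74, 233.75]), array([616.06, 382.08]), array([457.71, 417.32])]
1.7
[array([571.86, 241.28]), array([604.74, 372.57]), array([448.66, 270.74]), array([479.72, 397.39])]
[array([421.27, 268.28]), array([577.54, 231.47]), array([613.07, 380.15]), array([454.33, 415.36])]
[574.89 236.16] [596.08 321.6 ] [509.   252.12] yaws 76.06763297118759 -13.61633501463939
```

The platform centre from three measurements: wrist-image corner gives (528,319.5), scene mask (525,320), and housing plus offset (526,321). Yaw is −13.6°. I'll use (527,320) and carry the pan over.

```bash
python3 - <<'E'
from h import *
def F(): return np.mean([bot.read_state()['contact_force'] for _ in range(20)],0)
print(F())
bot.line_to((438.4,-108.6,95),100)
g=(412.3,347.7)
bot.line_to((*g,95),150,ori=q(-13.6)); st(); print(F())
bot.line_to((*g,66),50); st(); print(F()); snap('scene','s10'); snap('top','t10')
E
python3 - <<'E'
import cv2,numpy as np
a=cv2.resize(cv2.imread('pics/t10.png')[190:330,140:280],(400,400),interpolation=cv2.INTER_CUBIC)
b=cv2.resize(cv2.imread('pics/s10.png')[290:430,385:525],(400,400),interpolation=cv2.INTER_CUBIC)
cv2.imwrite('pics/z10.png',np.hstack([a,b]))
E
```

```text
[-0.09 -0.18 -2.37]
22.95 [412.34 347.39  95.06] F [ 0.02  0.4  -2.92] M [0.05 0.24 0.  ] w 13.33
[ 0.02  0.4  -2.92]
23.68 [412.4  347.8   66.01] F [-1.28  0.43 -1.95] M [0.04 0.18 0.02] w 13.3
[-1.28  0.43 -1.95]
```

View pics/z10.png

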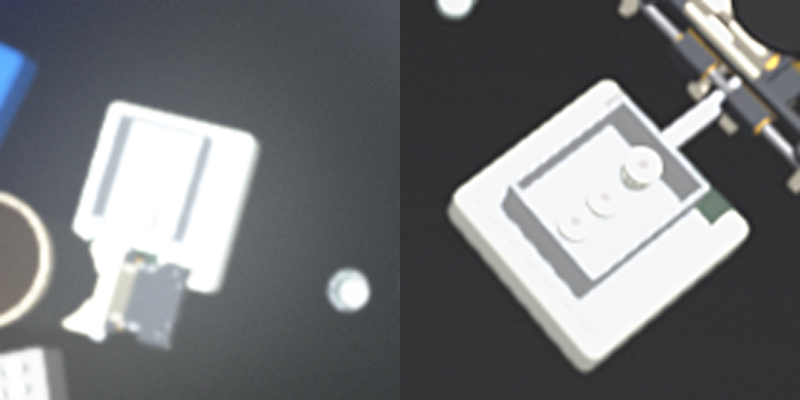

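Run:
```python
from h import *
g=np.array([412.4,347.8]);a=np.radians(-13.6);u=np.array([np.cos(a),np.sin(a)]);n=np.array([-u[1],u[0]])
im=cv2.imread('pics/s10.png'); big=cv2.resize(im[290:430,385:525],None,fx=5,fy=5,interpolation=cv2.INTER_CUBIC)
big=np.clip((big.astype(float)-120)*1.9,0,255).astype(np.uint8)
def S(x,y,z): return tuple(int(v) for v in (proj('scene',[*(g+u*x+n*y),z])+[0,1.7]-[385,290])*5)
for x0,x1,y,z,c in [(60,176,45,124,(0,0,255))]:
    pts=[S(60,-45,124),S(60,45,124),S(176,45,124),S(176,-45,124)]
    print(pts)
    for p in pts: cv2.circle(big,p,4,(0,0,255),1)
    for p in [S(176,45,69),S(176,-45,69)]: cv2.circle(big,p,4,(0,255,0),1)
C=np.array([527,320])
for x,y in [(65,70),(65,-70),(-65,70),(-65,-70)]:
    r=(proj('scene',[*(C+u*x+n*y),60])+[0,1.7]-[385,290])*5; cv2.circle(big,tuple(int(v) for v in r),4,(255,0,0),2)
cv2.imwrite('pics/z11.png',big[:600])
```

```text
[(391, 168), (542, 329), (339, 491), (190, 320)]
```

View pics/z11.png

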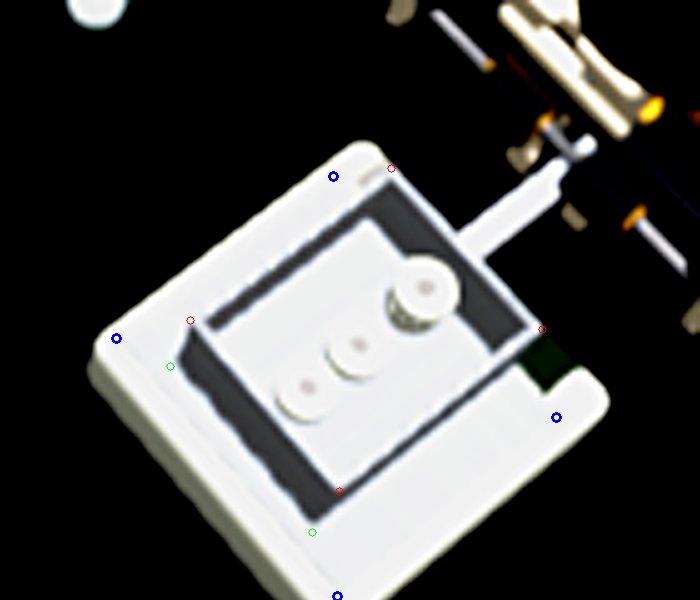

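Predicted rim and platform corners agree with the picture to about 1 px. Now I'll lower in small steps.

Run:
```python
from h import *
g=(412.3,347.7)
def F():
    L=[]
    for _ in range(5):
        bot.pause(0.03); s=bot.read_state(); L.append(np.r_[s['contact_force'],s['moment']])
    return np.mean(L,0)
z=60; bot.line_to((*g,z),25); f0=F(); print(z,f0)
while z>53:
    z-=0.8; bot.line_to((*g,z),12); f=F(); print(round(z,1),f)
    if f[2]>-0.6: break
st()
```

```text
60 [-0.37 -0.05 -2.22  0.04  0.2   0.01]
59.2 [-0.05 -0.1  -2.16  0.01  0.21  0.02]
58.4 [-0.08 -0.2  -1.45 -0.01  0.1   0.02]
57.6 [-0.07  0.08 -1.04  0.01  0.1   0.  ]
56.8 [-1.64 -0.17  3.22 -0.12  0.52 -0.01]
26.01 [412.41 347.86  57.05] F [-1.41 -0.44  3.42] M [-0.1   0.57 -0.03] w 13.62
```

```bash
python3 - <<'E'
from h import *
g=(412.3,347.7)
bot.line_to((*g,57.5),12); st()
bot.move_gripper(45); st()
bot.line_to((*g,150),90); st()
u=np.array([np.cos(np.radians(-13.6)),np.sin(np.radians(-13.6))])
bot.move_ptp((400,120,300),q(0)); st()
snap('scene','s12'); snap('top','t12')
E
python3 - <<'E'
import cv2,numpy as np
a=cv2.resize(cv2.imread('pics/t12.png')[190:330,140:280],(400,400),interpolation=cv2.INTER_CUBIC)
b=cv2.resize(cv2.imread('pics/s12.png')[290:430,385:525],(400,400),interpolation=cv2.INTER_CUBIC)
b=np.clip((b.astype(float)-100)*1.7,0,255).astype(np.uint8)
cv2.imwrite('pics/z12.png',np.hstack([a,b]))
E
```

```text
26.26 [412.27 347.62  57.29] F [ 0.28 -0.46 -0.66] M [ 0.02 -0.08  0.03] w 13.67
27.01 [412.29 347.71  57.5 ] F [ 0.06 -0.54  0.33] M [-0.07 -0.04 -0.04] w 44.79
28.18 [412.03 347.36 149.36] F [ 0.43 -0.56  0.31] M [-0.03 -0.05 -0.05] w 44.73
29.24 [399.93 120.43 299.14] F [-0.39  0.74 -0.81] M [ 0.05 -0.05 -0.07] w 45.27
```

View pics/z12.png

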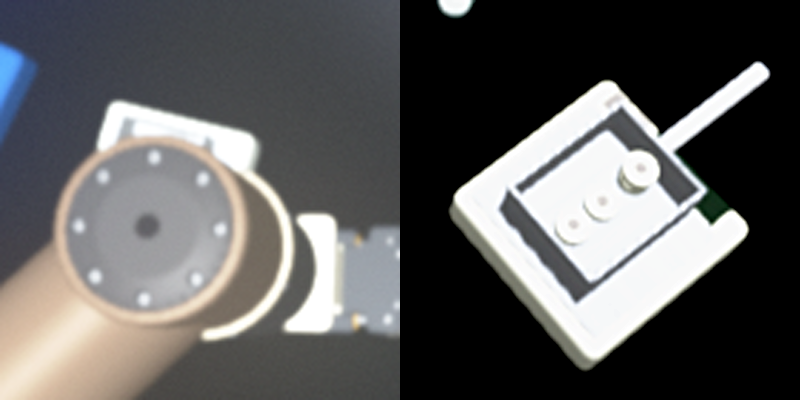

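View pics/s12.png

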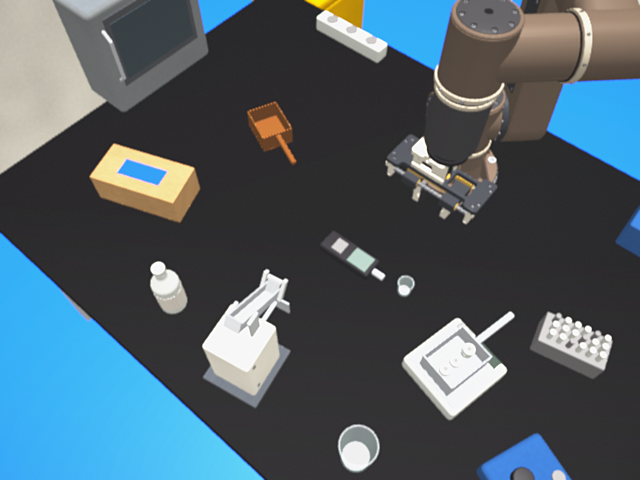

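All four pucks are in the pan on the balance, and the jar and meter haven't moved. I'll use one wrist view to check the centring.

```bash
python3 - <<'E'
from h import *
bot.move_ptp((620,330,300),q(-13.6)); bot.pause(.1); np.save('VC.npy',wristV()); snap('wrist','w13'); st()
E
python3 - <<'E'
import cv2
i=cv2.imread('pics/w13.png')[20:262,180:480]; i=cv2.convertScaleAbs(i,alpha=.9)
cv2.imwrite('pics/z13.png',cv2.resize(i,None,fx=2.4,fy=2.4,interpolation=cv2.INTER_CUBIC))
E
```

```text
30.66 [619.58 329.47 301.73] F [ 0.79 -0.6   0.77] M [-0.06  0.02 -0.  ] w 44.82
```

View pics/z13.png

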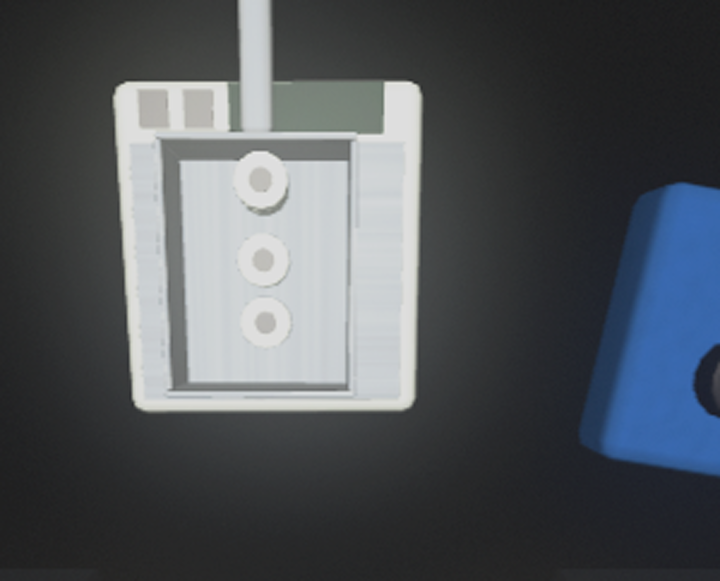

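Run:
```python
from h import *
V=np.load('VC.npy'); f=lambda k,z: onz('wrist',np.array(k)/2.4+[180,20],z,V)[:2]
pl=np.array([f(k,60) for k in [(130,142),(406,142),(404,399),(144,399)]])
pn=np.array([f(k,115) for k in [(157,134),(357,134),(352,394),(165,394)]])
a=np.radians(-13.6);R=np.array([[np.cos(a),np.sin(a)],[-np.sin(a),np.cos(a)]])
for n,p in (('plat',pl),('pan',pn)): print(n,p.mean(0),np.linalg.norm(np.roll(p,-1,0)-p,axis=1), [np.degrees(np.arctan2(*(p[2]-p[1])[::-1])),np.degrees(np.arctan2(*(p[3]-p[0])[::-1]))])
print('pan-plat in balance axes',R@(pn.mean(0)-pl.mean(0)))
```

```text
plat [528.22 321.92] [138.82 128.47 141.13 128.35] [np.float64(-12.611807359687992), np.float64(-13.64340656248568)]
pan [527.46 319.47] [ 87.76 113.19  88.62 113.14] [np.float64(-14.198735745879155), np.float64(-14.634214852460788)]
pan-plat in balance axes [-0.17 -2.56]
```

The pan is centred to within about 0.2 mm in x and 2.6 mm in y, and it sits upright with the four pucks inside. The arm is clear of everything, so I'm handing in.

Run:
```python
from plant import bot
bot.close_job()
```

```text
the job is handed in; nothing more can be done
```

The job is handed in: all four pucks were caught in the steel pan. The pan now stands upright on the balance platform, released, and the robot is clear of it. My last clock reading, just before hand-in, was 30.7 s of the 48 s allowed.

- **Grasp:** The first two attempts closed on nothing, because the real fingertips end roughly 30 mm above the reported TCP. I confirmed this in the pictures and gripped 29 mm lower, which held the bar at 13.3 mm. The pan hung level after lifting.
- **Pucks:** Pushing the paddle back about 17 mm released them, with forces staying under about 4 N. The chute was empty afterwards, and two pucks lie stacked in the pan.
- **Placing:** The pan was set down in small steps with a peak contact force of about 3.4 N. The last wrist picture puts it 0.2 mm (x) and 2.6 mm (y) from the platform's centre, and about 1° off in yaw.
- **Bystanders:** The jar and meter look unmoved in the last scene picture.
- **Disagreement:** The scene camera reads about 1.7 px low against the predicted points, so I corrected for that.

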